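# Square and clamp a glued strainer corner

## Task

Square up the glued corner on the assembly board: lay the aluminium set square flat in the inside of the corner and slide it home, so that its long edge is flush along the fixed bar and its short edge has swung the loose bar out to a true right angle and lies flush along it. With the square still home, push the toggle clamp's handle all the way down so that it locks the joint; then take the square out and lay it flat on the cutting mat again, leaving the bar square, the clamp locked and the other things on the bench undisturbed.

Things in the scene. Friction and masses are not known exactly. Their poses are not given: they have to be found in the camera images.
- jig: dark-faced assembly board fixed to the bench, 340 (x) x 400 (y) x 18 mm; origin under its centre. On it two pale bars, 40 mm wide, 20 mm high, meet in a half-lap corner: the fixed bar runs from the corner along +y (240 mm inside), held on its outer +x side by a cleat and two knobbed straps up to 45 mm over the board; the loose bar runs along -x (218 mm inside)..
- corner (a point): inside corner of the two bars on the board's top face, at (70, -15, 18) mm in the board's frame, axes as the board: the fixed bar's inside edge is the line x = 0 running to +y; when square, the loose bar's inside edge is y = 0 running to -x. The free area inside the corner is x < 0, y > 0.
- loose_bar (a joint): loose bar's angle (rad): 0 = exactly square to the fixed bar; positive = free end swung inwards (to +y), closing the corner, as at the start (3 to 8 degrees); negative = outwards. Turns about the lap's centre, 20 mm in +x and 20 mm in -y from point corner, just off the board. Stiff (0.25 N m), stays where left; no stop at square.
- square: triangular aluminium set square, solid plate 6 mm thick, 0.3 kg; origin at its right-angled corner, on the underside. Long outer edge 200 mm along its +x (y = 0), short outer edge 170 mm along its +y (x = 0); z up; all three corners cut back 8 mm. Home in the corner, its +x runs along the fixed bar (board +y) and its +y along the loose bar (board -x).
- square_grip (a point): centre of the square's dark wooden grip bar, at (70, 58, 39) mm in the square's frame: the bar is 80 mm long along the square's y, 18 mm wide along its x and 18 mm high (30 to 48 mm over the underside), on two posts; pinch it across its 18 mm width. Axes as the square.
- mat: dark cutting mat with a grid, 240 (x) x 320 (y) x 3 mm, fixed to the bench; origin at the centre of its underside, top at 3 mm. The square starts on it.
- clamp (a joint): angle of the toggle clamp's handle (rad): 0 = fully open, handle 45 degrees up and the clamp's arm raised; 0.80 = fully down, handle level, arm down and its sprung rubber foot pressing on the lap joint. Stays where it is left, also when fully down; pushing the handle down takes up to about 15 N.
- clamp_pivot (a point): pivot of the clamp's handle, 34 mm over the board's top, at (90, -128, 52) mm in the board's frame, with the board's axes. The handle runs from here towards the board's -y, 132 mm long, and swings in the board's y-z plane; its elevation is 0.78 rad minus the joint value. The arm with the foot is on the +y side.
- clamp_grip (a point): point on the axis of the handle's round black rubber grip (20 mm thick, reaching from 42 to 132 mm from the pivot), 100 mm from the pivot.
- glue: white glue bottle, 56 mm wide, 150 mm high, standing on the assembly board; origin at its foot (so for the next ones: centre of the underside)
- tube_a: metal paint tube lying on the bench between the board and the mat, 150 x 40 x 26 mm, length along its x
- tube_b: white paint tube, 130 x 40 x 26 mm, length along its x
- jar: white pot of brushes, 76 mm wide, about 250 mm high in all
- tin: round metal paint tin, 100 mm wide, 120 mm high

How it is judged:
By the outcome, as a careful person would: the job done as asked, in the order asked, and still so for the second after the job is handed in, with the robot touching nothing.
It also fails if it takes over 72 s, if anything falls off the work surface, if the arm or the gripper's body presses on something with over 40 N, if the wrist force passes 120 N, or if a joint passes its speed limit or range.

## Robot

A 6-joint arm with a two-finger parallel gripper is mounted at the origin on the work surface. World frame = base frame: x ahead of the robot, y to its left, z up, the work surface at z = 0. Lengths are in m, angles in degrees, forces in N, time in s.
With the tool pointing down it reaches from about 0.35 to 0.875 m from the base axis. Payload 4.2 kg.
Tool frame: the origin (TCP) lies on the mounting face of the last link; the fingertips stand 182 mm ahead of it and the grasp point (between the pads) lies 164 mm ahead of it (r.tcp_to_grasp is the distance from the TCP to the grasp point, in m); z points along the fingers, y is the line along which they close (so a half turn about z gives the same grasp; the last joint's range is limited). The gripper opens to 87 mm and grips with 3 to 60 N. Pads are 19 mm wide; open, the fingers measure 117 mm over their backs; the gripper's body (75 mm by 190 mm) begins 51 mm behind the grasp point.
Start: joints at [80.191, 22.042, 0.453, 0, -68.411, -14.817], TCP at [0.26, 0.568, 0.405] pointing down, gripper open.
Joint ranges: [-179.83, 179.83], [-69.29, 118.12], [-61.27, 80.66], [-181.25, 117.63], [-171.15, -9.14], [-177.46, 177.46]. Speed limits (degrees/s): [159.86, 159.86, 180, 180, 180, 180].

## Interface

Orientations are given as a 3x3 rotation matrix whose columns are the frame's x, y, z axes.
In Python, from station import sense, eyes, r gives the robot as it stands.
- The arm moves only by the tool jog_arm, never from a script. Its argument "increments" is a list of rows, each a list of 4 numbers: the shift along the tool's x, y, z normalised to -1 to 1, where 1 is 0.02 m, then the turn about the tool's z normalised to -1 to 1, where 1 is 0.08 rad. A call has 1 to 10 rows; each row shifts and turns the commanded pose from where the row before left it, along the tool's axes as they then stand; what a row does not reach is not made up. A row lasts 1/10 s, in which the tool goes at most 50 mm and 8.59 degrees, less where a joint would pass 70% of its speed; a pose out of reach is approached as far as the arm can. A call with a number of a shift or a turn outside -1 to 1 is refused whole. A call with a gripper value outside its range is refused whole. "grip" is the finger opening in mm, from 0 to 87, set as the call begins (left out, the last holds). The fingers move at their own pace and stop on an object; the grip force is fixed at half the most. Time passes only in rows, so rows that do not move let the fingers close. It gives the time, the measured TCP pose, the force, the opening and the grip force at its end, in the units of the state.
- sense(): the state, without advancing time (a new reading comes with each control period).
- eyes.capture(name): name is "scene" or "top"; returns the picture (400x640x3 uint8, blue, green, red); there is no depth.
- eyes.get_calibration(name): a dict with "camera_matrix" (3x3 intrinsics, pixels), "R" (3x3) and "t" (3): a world point X has camera coordinates R X + t. Camera axes: x right, y down, z forward; pixel columns grow to the right and rows downward; lengths in m; the calibration is good to about 2 mm. A picture is of the moment at which its call begins. get_calibration takes no time and is no camera call.
- r.finish_job(): hands the job in; it is judged then, once.
Trained networks look in the newest picture that a camera, given by its name, has taken for a name from the list of things; names that differ only in an ending like _2 or _b are one class to them, and where a whole thing is asked for, a point or a joint stands for the part that bears it (a point fixed in the world has none). Each returns a list of dicts, best first, with "conf" (0 to 1); they miss things now and then, are a little off and sometimes report something else, mostly with a low value. They report only what shows in the picture. A call takes as long as a camera call.
- eyes.spot_in(camera, name): "centre" ([x, y, z] in m, in world coordinates, good to about 4 mm: the middle of the surface that is visible of it).
- eyes.outline_of(camera, name): "mask" (400x640 bool, what is visible of it).
The state is a dict: "time_s": time; "joints": joint angles; "joint_velocities": joint speeds; "effort": joint torques, N m; "tcp_pos": TCP position; "ee_rot": TCP orientation; "wrist_force": force on the tool from outside, world axes, zero at the start; "moment": the same for the moment, N m; "gripper_width": opening from 0.0 (shut) to 1.0 (fully open); "gripper_force": force on a finger pad.
Only numpy, scipy, OpenCV 4.12 (cv2) and the standard library are available. Lean on these libraries where they do the work, as an engineer would, in place of code of your own. Each camera call takes 0.05 s, during which the arm holds its last target. There are 200 camera calls.

## Working session

There is one attempt and no reset: what is moved stays moved. The work goes in short steps, Python scripts to look and compute and a tool call to move; the robot and the scene stay as the last step left them, time stands still between calls to the robot, and variables do not carry over. Pictures are saved under pics/ and viewed, at most 10 in all, crops included, and the job is handed in when it is done.

Besides the shell and the picture viewer there is one more tool, called after "Call:" as name([rows], argument=value, ...), one row to a line, values as JSON. jog_arm: Moves the arm, as the interface text tells. Its arguments: {"type":"object","properties":{"increments":{"type":"array"},"grip":{"type":"number"}},"required":["increments"]}

```bash
ls; mkdir -p pics; python3 - <<'E'
from station import sense, eyes, r
import cv2, numpy as np
for c in ("scene","top"):
    im=eyes.capture(c); cv2.imwrite(f"pics/{c}0.png",im)
    k=eyes.get_calibration(c); print(c,np.round(k["camera_matrix"],1).tolist(),np.round(k["R"],3).tolist(),np.round(k["t"],3).tolist())
    for n in ("jig","square","square_grip","mat","clamp","clamp_grip","glue","tube_a","jar","tin"):
        print(n,[(np.round(d["centre"],3).tolist(),round(d["conf"],2)) for d in eyes.spot_in(c,n)[:2]])
s=sense();print(s["time_s"],s["tcp_pos"],np.round(s["ee_rot"],3).tolist())
E
```

```text
pics
scene [[416.8, 0.0, 324.6], [0.0, 416.8, 206.4], [0.0, 0.0, 1.0]] [[0.373, 0.928, -0.011], [0.492, -0.207, -0.846], [-0.787, 0.31, -0.533]] [-0.206, -0.168, 1.918]
jig [([0.602, 0.225, 0.02], 0.83), ([0.399, -0.057, 0.015], 0.3)]
square [([0.582, -0.277, 0.013], 0.79), ([0.601, 0.225, 0.019], 0.57)]
square_grip [([0.579, -0.281, 0.009], 0.67)]
mat [([0.512, -0.237, 0.001], 0.92), ([0.58, -0.281, 0.008], 0.28)]
clamp [([0.632, 0.072, 0.103], 0.43)]
clamp_grip [([0.629, 0.07, 0.103], 0.48)]
glue [([0.397, 0.391, 0.086], 0.63)]
tube_a [([0.287, -0.388, 0.018], 0.6), ([0.4, -0.059, 0.016], 0.55)]
jar [([0.774, -0.047, 0.084], 0.6)]
tin [([0.769, -0.376, 0.092], 0.63)]
top [[381.6, 0.0, 315.1], [0.0, 381.6, 204.1], [0.0, 0.0, 1.0]] [[0.017, -1.0, -0.011], [-0.987, -0.015, -0.161], [0.16, 0.014, -0.987]] [0.012, 0.541, 1.162]
jig [([0.519, 0.248, 0.016], 0.58)]
square [([0.569, -0.286, 0.011], 0.81)]
square_grip [([0.565, -0.284, 0.01], 0.56)]
mat [([0.513, -0.262, -0.0], 0.8)]
clamp [([0.617, 0.081, 0.11], 0.66)]
clamp_grip [([0.619, 0.072, 0.106], 0.69), ([0.274, -0.391, 0.016], 0.16)]
glue [([0.373, 0.389, 0.115], 0.92)]
tube_a [([0.274, -0.393, 0.012], 0.82), ([0.38, -0.054, 0.017], 0.8)]
jar [([0.76, -0.046, 0.076], 0.94), ([0.521, 0.248, 0.017], 0.34)]
tin [([0.72, -0.355, 0.119], 0.96), ([0.619, 0.078, 0.106], 0.73)]
1.1 [0.26038656 0.56815837 0.40475687] [[0.909, -0.417, 0.0], [-0.417, -0.909, 0.0], [-0.0, -0.0, -1.0]]
```

View pics/top0.png

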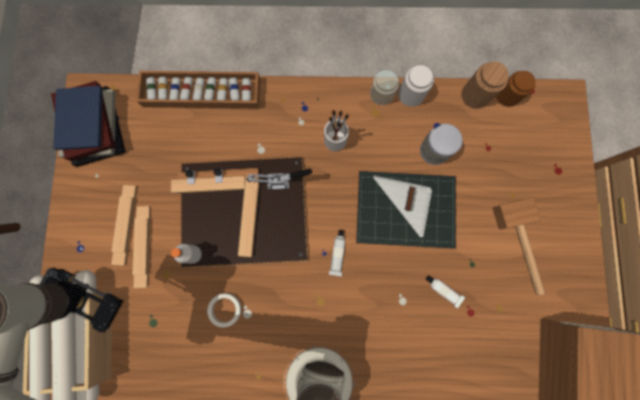

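View pics/scene0.png

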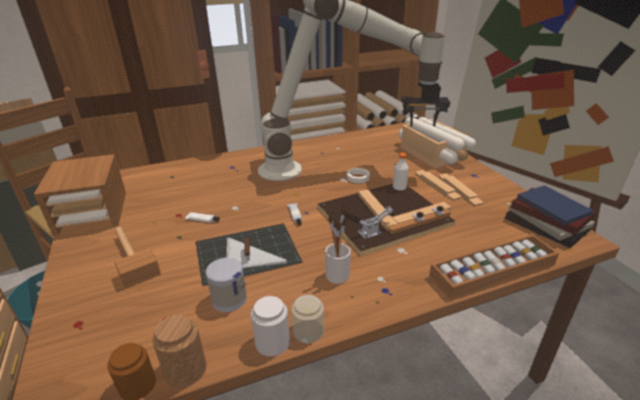

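```bash
cat > h.py <<'E'
from station import sense, eyes, r
import cv2, numpy as np
from scipy.optimize import minimize
K={c:eyes.get_calibration(c) for c in ("scene","top")}
def proj(c,P):
    k=K[c]; q=(np.atleast_2d(P)@np.array(k["R"]).T+k["t"])@np.array(k["camera_matrix"]).T
    return q[:,:2]/q[:,2:]
def pose(p,L,z=0):  # p=(x,y,yaw rad), L local mm
    L=np.atleast_2d(L)/1000.; c,s=np.cos(p[2]),np.sin(p[2])
    return np.c_[p[0]+c*L[:,0]-s*L[:,1],p[1]+s*L[:,0]+c*L[:,1],L[:,2]+z]
def box(x0,x1,y0,y1,z0,z1): return np.array([[x,y,z] for x in (x0,x1) for y in (y0,y1) for z in (z0,z1)],float)
TRI=[(8,0),(192,0),(193,6),(6,163),(0,162),(0,8)]
SQ=[np.array([[x,y,z] for x,y in TRI for z in (0,6)],float),box(61,79,18,98,30,48)]
def sil(c,parts,S=4):
    m=np.zeros((400*S,640*S),np.uint8)
    for P in parts:
        h=cv2.convexHull(((proj(c,P)+.5)*S-.5).astype(np.float32))
        cv2.fillConvexPoly(m,np.round(h).astype(np.int32),255)
    return cv2.resize(m,(640,400),interpolation=cv2.INTER_AREA)/255.
def fit(parts,masks,p0,z):
    def cost(q):
        p=(q[0],q[1],q[2]); e=0
        for c,m in masks.items():
            s=sil(c,[pose(p,P,z) for P in parts]); e+=np.abs(s-m).sum()/m.sum()
        return e
    b=None
    sim=np.array([[0,0,0],[.01,0,0],[0,.01,0],[0,0,.1]])+p0
    for _ in range(2):
        b=minimize(cost,p0 if b is None else b.x,method="Nelder-Mead",options=dict(initial_simplex=sim,xatol=1e-4,fatol=1e-4))
        sim=np.array([[0,0,0],[-.006,0,0],[0,-.006,0],[0,0,-.06]])+b.x
    return b.x,b.fun
def mask(c,n,i=0):
    d=eyes.outline_of(c,n); return d[i]["mask"].astype(float) if len(d)>i else None
E
python3 - <<'E'
from h import *
ims={c:eyes.capture(c) for c in K}
R={}
for n in ("square","mat","jig","loose_bar","glue","clamp"):
    for c in K:
        for i,d in enumerate(eyes.outline_of(c,n)[:2]):
            m=d["mask"]; ys,xs=np.nonzero(m); print(n,c,i,round(d["conf"],2),m.sum(),xs.min(),xs.max(),ys.min(),ys.max())
            if i==0: R[n,c]=m
np.savez("m.npz",**{n+"_"+c:m for (n,c),m in R.items()})
rd=np.radians
for n,parts,p0,z in (("square",SQ,(.627,-.345,rd(82)),.003),("mat",[box(-120,120,-160,160,0,3)],(.513,-.262,0),0),("jig",[box(-170,170,-200,200,0,18)],(.53,.248,0),0)):
    for cs in (["top"],["scene"],["top","scene"]):
        if all((n,c) in R for c in cs):
            p,e=fit(parts,{c:R[n,c].astype(float) for c in cs},np.array(p0),z); print(n,cs,np.round(p[:2],4),np.degrees(p[2]).round(2),round(e,3))
o=[]
for c,(x0,y0,w,h) in (("top",(160,140,310,140)),("scene",(190,170,270,120))):
    im=ims[c].copy()
    for (n,cc),col in zip(R,[(0,0,255)]*12):
        if cc==c: cv2.drawContours(im,cv2.findContours(R[n,cc].astype(np.uint8),0,1)[0],-1,(0,255,255) if n in("jig","loose_bar") else (0,0,255),1)
    o.append(cv2.resize(im[y0:y0+h,x0:x0+w],(790,290),interpolation=cv2.INTER_CUBIC))
cv2.imwrite("pics/masks.png",np.vstack(o))
E
```

```text
square scene 0 0.86 971 227 285 237 267
square scene 1 0.2 5680 317 454 184 254
square top 0 0.93 1567 375 431 177 235
mat scene 0 0.81 2566 196 301 224 284
mat scene 1 0.17 415 393 407 153 189
mat top 0 0.95 5581 356 456 171 248
mat top 1 0.24 226 281 312 169 181
jig scene 0 0.89 5819 317 454 183 255
jig top 0 0.94 12946 171 312 156 267
loose_bar scene 0 0.67 468 358 396 189 227
loose_bar scene 1 0.33 400 393 406 153 189
glue scene 0 0.9 439 392 408 153 189
glue top 0 0.62 479 171 201 244 263
clamp scene 0 0.66 79 345 362 214 222
clamp scene 1 0.61 5653 317 454 184 255
clamp top 0 0.7 152 282 312 169 179
clamp top 1 0.52 450 172 201 244 263
square ['top'] [ 0.605  -0.3589] 78.05 0.043
square ['scene'] [ 0.6031 -0.3604] 77.33 0.187
square ['top', 'scene'] [ 0.604  -0.3597] 77.77 0.232
mat ['top'] [ 0.5365 -0.2768] -1.94 0.315
mat ['scene'] [ 0.5341 -0.2776] -2.12 0.699
mat ['top', 'scene'] [ 0.5357 -0.2772] -2.22 1.018
jig ['top'] [0.5196 0.254 ] 4.02 0.054
jig ['scene'] [0.5198 0.2537] 4.33 0.085
jig ['top', 'scene'] [0.5196 0.2536] 4.28 0.141
```

View pics/masks.png

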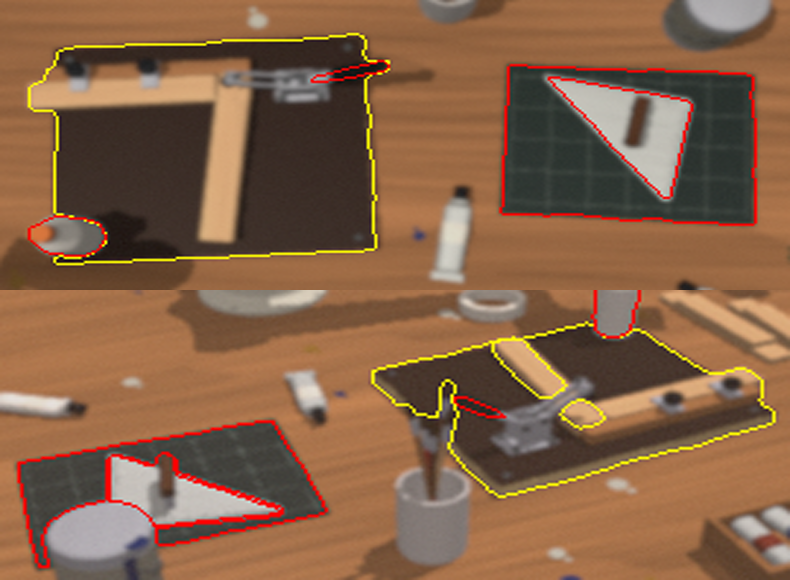

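```bash
cat >> h.py <<'E'
JIG=[box(-170,170,-200,200,0,18),box(70,110,-55,225,18,38)]
JX=70;JY=-15
def j2w(p,L): return pose(p,L)[0]
E
python3 - <<'E'
from h import *
M=np.load("m.npz"); 
def dil(m,k=5): return cv2.dilate(m.astype(np.uint8),np.ones((k,k)))>0
import h
def cost(q,c):
    m=M["jig_"+c]; ig=dil(M["glue_"+c])|dil(M["clamp_"+c])
    if c=="scene": ig[:, :345]|=(np.arange(400)>205)[:,None]
    s=sil(c,[pose(q,P) for P in JIG]); return (np.abs(s-m)*~ig).sum()/m.sum()
for cs in (["top"],["scene"],["top","scene"]):
    p=np.array([.5196,.2538,np.radians(4.2)])
    b=minimize(lambda q:sum(cost(q,c) for c in cs),p,method="Nelder-Mead",options=dict(initial_simplex=p+np.array([[0,0,0],[.008,0,0],[0,.008,0],[0,0,.05]]),xatol=1e-4,fatol=1e-4))
    print("jig",cs,b.x[:2].round(4),np.degrees(b.x[2]).round(2),b.fun.round(3))
m=(M["mat_top"]|M["square_top"]); 
p,e=fit([box(-120,120,-160,160,0,3)],{"top":cv2.morphologyEx(m.astype(np.uint8),cv2.MORPH_CLOSE,np.ones((5,5))).astype(float)},np.array([.52,-.265,0]),0); print("mat",p,e)
q=np.array([.604,-.3597,np.radians(77.8)]); print("grip",pose(q,[70,58,39],.003))
j=b.x; print("corner",j2w(j,[70,-15,18]),"homegrip",j2w(j,[12,55,57]),"clampgrip",j2w(j,[90,-199,122]),j2w(j,[90,-228,52]))
E
```

```text
jig ['top'] [0.5195 0.2549] 3.99 0.014
jig ['scene'] [0.5194 0.2534] 3.93 0.023
jig ['top', 'scene'] [0.5197 0.2535] 4.16 0.039
mat [ 0.53627018 -0.27697794 -0.03494714] 0.01742031255097713
grip [[ 0.56210261 -0.27902405  0.042     ]]
corner [0.5906114  0.24366394 0.018     ] homegrip [0.52768534 0.30927119 0.057     ] clampgrip [0.623909   0.06160002 0.122     ] [0.62601312 0.03267645 0.052     ]
```

Call:
jog_arm([
  [1,1,0,-0.5],
  [1,1,0,-0.5],
  [1,1,0,-0.5],
  [1,1,0,-0.5],
  [1,1,0,-0.5],
  [0.5,1,0,-0.2],
  [0.5,1,0,0],
  [0,1,0,0],
  [0,1,0,0],
  [0,1,0,0],
], grip=50)

```text
time_s: 2.8
tcp_pos: [0.3178, 0.3372, 0.4049]
ee_rot: [[0.977, -0.212, 0.0], [-0.212, -0.977, 0.0], [0.0, -0.0, -1.0]]
wrist_force: [-0.3, 0.3, -0.1]
gripper_width: 0.576
gripper_force: 0.0
```

Call:
jog_arm([
  [0.7,1,0,0],
  [0.7,1,0,0],
  [0.7,1,0,0],
  [0.7,1,0,0],
  [0.7,1,0,0],
  [0.7,1,0,0],
  [0.7,1,0,0],
  [0.7,1,0,0],
  [0.7,1,0,0],
  [0.7,1,0,0],
])

```text
time_s: 3.8
tcp_pos: [0.4125, 0.1119, 0.405]
ee_rot: [[0.977, -0.212, 0.001], [-0.212, -0.977, 0.0], [0.001, -0.001, -1.0]]
wrist_force: [0.3, 0.2, 0.2]
gripper_width: 0.573
gripper_force: 0.0
```

Call:
jog_arm([
  [0.7,1,0,0],
  [0.7,1,0,0],
  [0.7,1,0,0],
  [0.7,1,0,0],
  [0.7,1,0,0],
  [0.7,1,0,0],
  [0.7,1,0,0],
  [0.7,1,0,0],
  [0.7,1,0,0],
  [0.7,1,0,0],
])

```text
time_s: 4.8
tcp_pos: [0.507, -0.1132, 0.4049]
ee_rot: [[0.977, -0.212, 0.0], [-0.212, -0.977, 0.0], [0.0, -0.0, -1.0]]
wrist_force: [0.5, 1.1, 1.0]
gripper_width: 0.577
gripper_force: 0.0
```

Call:
jog_arm([
  [0.7,1,0,0],
  [0.7,1,0,0],
  [0.7,1,0.5,0],
  [0.7,1,0.5,0],
  [0.7,1,0.5,0],
  [0.5,1,0.5,0],
  [0.4,1,0.5,0],
  [0,0.5,0.5,0],
  [0,0,0.5,0],
  [0,0,0,0],
])

```text
time_s: 5.8
tcp_pos: [0.5601, -0.2769, 0.3329]
ee_rot: [[0.977, -0.213, -0.004], [-0.213, -0.977, 0.001], [-0.004, -0.001, -1.0]]
wrist_force: [0.0, 0.9, 0.1]
gripper_width: 0.575
gripper_force: 0.0
```

```bash
python3 - <<'E'
from h import *
s=sense(); print(s["tcp_pos"],s["time_s"])
im=eyes.capture("top"); im2=eyes.capture("scene")
T=np.array([.5621,-.2790])-s["tcp_pos"][:2]; R=s["ee_rot"]; print("tool delta",R[:2,:2].T@T)
cv2.imwrite("pics/a.png",np.hstack([cv2.resize(im[150:260,350:470],(400,367)),cv2.resize(im2[200:300,190:310],(390,367))]))
E
```

```text
[ 0.5601272  -0.27693619  0.33289943] 5.8
tool delta [0.00236638 0.00159731]
```

View pics/a.png

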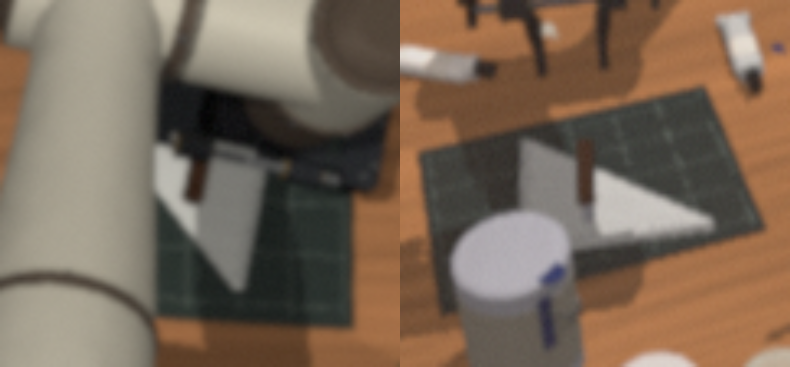

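The left picture is the top view: the arm covers most of the square, with the grip at about (195,180). The right one is the scene view: fingers above the grip bar at (585,170), which agrees with the fit. I'll descend.

Call:
jog_arm([
  [0.1,0.1,0.8,0],
  [0,0,0.8,0],
  [0,0,0.8,0],
  [0,0,0.8,0],
  [0,0,0.8,0],
  [0,0,0.8,0],
  [0,0,0.8,0],
  [0,0,0.6,0],
  [0,0,0.2,0],
  [0,0,0,0],
])

```text
time_s: 6.9
tcp_pos: [0.5626, -0.2795, 0.2068]
ee_rot: [[0.977, -0.212, -0.0], [-0.212, -0.977, -0.0], [-0.0, 0.0, -1.0]]
wrist_force: [-0.1, 0.5, -0.4]
gripper_width: 0.576
gripper_force: 0.0
```

Call:
jog_arm([
  [0,0,0,0],
  [0,0,0,0],
  [0,0,0,0],
  [0,0,0,0],
  [0,0,0,0],
  [0,0,0,0],
], grip=0)

```text
time_s: 7.5
tcp_pos: [0.5626, -0.2797, 0.2071]
ee_rot: [[0.977, -0.212, 0.001], [-0.212, -0.977, 0.0], [0.001, -0.0, -1.0]]
wrist_force: [0.5, 1.7, 1.5]
gripper_width: 0.204
gripper_force: 30.0
```

```bash
python3 - <<'E'
from h import *
s=sense(); print(s["tcp_pos"],s["time_s"],s["moment"],s["wrist_force"],s["gripper_force"],s["gripper_width"]*87, np.degrees(np.arctan2(s["ee_rot"][1,1],s["ee_rot"][0,1])))
E
```

```text
[ 0.56259401 -0.27966098  0.20711204] 7.5 [0.55924457 0.02150131 0.01712392] [0.46443034 1.74960862 1.52653003] 29.99868786893785 17.753197328664573 -102.23435348188448
```

Call:
jog_arm([
  [0,0,-0.4,0],
  [0,0,-0.8,0],
  [0,0,-1,0],
  [0,0,-1,-0.5],
  [0,0,-1,-0.5],
  [0,0,-1,-0.5],
  [0,0,-1,-0.5],
  [0,-0.3,-1,-0.5],
  [0,-0.6,-1,-0.5],
  [0,-0.9,-1,-0.53],
])

```text
time_s: 8.5
tcp_pos: [0.5619, -0.2441, 0.391]
ee_rot: [[0.998, 0.069, -0.002], [0.069, -0.998, 0.0], [-0.002, -0.001, -1.0]]
wrist_force: [-0.1, 0.3, -3.4]
gripper_width: 0.204
gripper_force: 30.0
```

Call:
jog_arm([
  [0,-1,-0.5,0],
  [0,-1,0,0],
  [0,-1,0,0],
  [0,-1,0,0],
  [0,-1,0,0],
  [0,-1,0,0],
  [0,-1,0,0],
  [0,-1,0,0],
  [0,-1,0,0],
  [0,-1,0,0],
])

```text
time_s: 9.5
tcp_pos: [0.5481, -0.0437, 0.4004]
ee_rot: [[0.998, 0.068, -0.002], [0.068, -0.998, 0.0], [-0.002, -0.0, -1.0]]
wrist_force: [0.5, 0.4, -2.7]
gripper_width: 0.203
gripper_force: 30.0
```

Call:
jog_arm([
  [0,-1,0,0],
  [0,-1,0,0],
  [0,-1,0,0],
  [0,-1,0,0],
  [0,-1,0,0],
  [0,-1,0,0],
  [0,-1,0,0],
  [0,-1,0,0],
  [0,-1,0,0],
  [0,-1,0,0],
])

```text
time_s: 10.5
tcp_pos: [0.5345, 0.1556, 0.4004]
ee_rot: [[0.998, 0.068, -0.002], [0.068, -0.998, -0.001], [-0.002, 0.0, -1.0]]
wrist_force: [-0.2, -0.3, -2.9]
gripper_width: 0.205
gripper_force: 30.0
```

Call:
jog_arm([
  [-0.2,-1,0,0],
  [-0.2,-1,0,0],
  [0,-1,0,0],
  [0,-1,0,0],
  [0,-1,0,0],
  [0,-1,0,0],
  [0,-1,0,0],
  [0,-1,0,0],
  [0,-1,0,0],
  [0,0,0,0],
])

```text
time_s: 11.5
tcp_pos: [0.5145, 0.3371, 0.4003]
ee_rot: [[0.997, 0.071, 0.0], [0.071, -0.997, 0.0], [0.0, -0.0, -1.0]]
wrist_force: [0.8, -0.8, -3.6]
gripper_width: 0.2
gripper_force: 30.0
```

```bash
python3 - <<'E'
from h import *
s=sense(); print(s["time_s"],s["tcp_pos"],s["moment"],s["wrist_force"],s["gripper_width"]*87, np.degrees(np.arctan2(s["ee_rot"][1,1],s["ee_rot"][0,1])))
print("d",s["ee_rot"][:2,:2].T@(np.array([.510,.3483])-s["tcp_pos"][:2]))
im=eyes.capture("top"); im2=eyes.capture("scene")
cv2.imwrite("pics/b.png",np.hstack([cv2.resize(im[140:280,160:320],(420,367)),cv2.resize(im2[120:270,300:460],(380,356))[:367].repeat(1,0) if 0 else cv2.resize(im2[120:270,300:460],(380,367))]))
E
```

```text
11.5 [0.51451768 0.33714718 0.40028596] [-0.08242565 -0.02152033 -0.01861235] [ 0.82941734 -0.76544916 -3.55995125] 17.41088889127951 -85.93316015016013
d [-0.00371534 -0.01144513]
```

View pics/b.png

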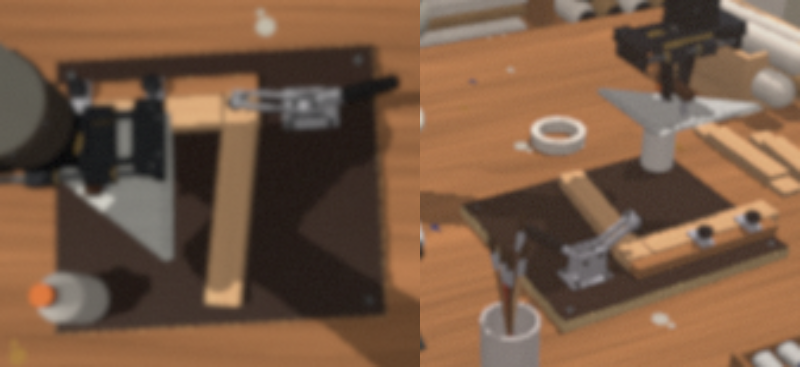

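The left picture is the top view: the square hangs inside the corner, clear of the loose bar (lower end near (225,290)) and the glue bottle (70,298). The right one is the scene view: the square is level. I'll lower it.

Call:
jog_arm([
  [-0.2,-0.4,0.8,0],
  [0,-0.2,1,0],
  [0,0,1,0],
  [0,0,1,0],
  [0,0,1,0],
  [0,0,1,0],
  [0,0,1,0],
  [0,0,1,0],
  [0,0,0.8,0],
  [0,0,0,0],
])

```text
time_s: 12.6
tcp_pos: [0.5094, 0.3447, 0.2264]
ee_rot: [[0.998, 0.067, -0.004], [0.067, -0.998, -0.004], [-0.004, 0.004, -1.0]]
wrist_force: [-0.2, -0.6, -2.7]
gripper_width: 0.202
gripper_force: 30.0
```

```bash
cat > st.py <<'E'
from h import *
s=sense(); j=np.array([.5196,.2537,np.radians(4.0)])
c,q=np.cos(j[2]),np.sin(j[2]); d=s["tcp_pos"][:2]-j[:2]
Rb=np.array([[c,q],[-q,c]])
print("t",round(s["time_s"],2),"tcp",s["tcp_pos"].round(4),"board-home",((Rb@d)*1000-[12,55]).round(2),"F board",(Rb@s["wrist_force"][:2]).round(2),s["wrist_force"][2].round(2),"M",s["moment"].round(3),"yaw",np.degrees(np.arctan2(-s["ee_rot"][0,0],s["ee_rot"][1,0])).round(2),np.degrees(np.arctan2(s["ee_rot"][1,1],s["ee_rot"][0,1])).round(2),"w",round(s["gripper_width"]*87,1))
E
python3 st.py
```

```text
t 12.6 tcp [0.5094 0.3447 0.2264] board-home [-15.81  36.48] F board [-0.29 -0.61] -2.68 M [-0.121  0.012 -0.037] yaw -86.15 -86.15 w 17.6
```

Call:
jog_arm([
  [0,0,0.1,0],
  [0,0,0.1,0],
  [0,0,0,0],
  [0,0,0,0],
])

```text
time_s: 13.0
tcp_pos: [0.51, 0.346, 0.2255]
ee_rot: [[0.998, 0.069, 0.001], [0.069, -0.998, 0.001], [0.001, -0.001, -1.0]]
wrist_force: [0.2, 0.3, -4.3]
gripper_width: 0.206
gripper_force: 30.0
```

```bash
python3 st.py
```

```text
t 13.0 tcp [0.51   0.346  0.2255] board-home [-15.14  37.76] F board [0.24 0.33] -4.26 M [-0.065  0.055  0.034] yaw -86.07 -86.07 w 17.9
```

Call:
jog_arm([
  [0,0,0.1,0],
  [0,0,0,0],
  [0,0,0,0],
])

```text
time_s: 13.3
tcp_pos: [0.5098, 0.3459, 0.2228]
ee_rot: [[0.998, 0.069, -0.0], [0.069, -0.998, 0.0], [-0.0, -0.0, -1.0]]
wrist_force: [0.0, -0.6, -2.9]
gripper_width: 0.202
gripper_force: 30.0
```

Call:
jog_arm([
  [0,0,0.08,0],
  [0,0,0,0],
  [0,0,0,0],
])

```text
time_s: 13.6
tcp_pos: [0.5099, 0.346, 0.2221]
ee_rot: [[0.998, 0.069, 0.001], [0.069, -0.998, 0.0], [0.001, -0.0, -1.0]]
wrist_force: [-2.7, -0.8, 4.2]
gripper_width: 0.202
gripper_force: 30.0
```

```bash
python3 st.py
```

```text
t 13.6 tcp [0.5099 0.346  0.2221] board-home [-15.24  37.79] F board [-2.72 -0.62] 4.2 M [-0.267  0.729 -0.036] yaw -86.05 -86.05 w 17.6
```

Call:
jog_arm([
  [0.2,0,-0.01,0],
  [0.2,0,0,0],
  [0.15,0,0,0],
  [0,0,0,0],
  [0,0,0,0],
])

```text
time_s: 14.1
tcp_pos: [0.5205, 0.3467, 0.2221]
ee_rot: [[0.998, 0.069, -0.001], [0.069, -0.998, -0.0], [-0.001, 0.0, -1.0]]
wrist_force: [-4.1, -1.0, 6.5]
gripper_width: 0.205
gripper_force: 30.0
```

```bash
python3 st.py
```

```text
t 14.1 tcp [0.5205 0.3467 0.2221] board-home [-4.58 37.7 ] F board [-4.16 -0.71] 6.52 M [-0.208  1.175  0.021] yaw -86.06 -86.06 w 17.8
```

Call:
jog_arm([
  [0.08,0,0,0],
  [0,0,0,0],
  [0,0,0,0],
])

```text
time_s: 14.4
tcp_pos: [0.5219, 0.3468, 0.2221]
ee_rot: [[0.998, 0.069, -0.001], [0.069, -0.998, -0.001], [-0.001, 0.0, -1.0]]
wrist_force: [-4.4, -1.0, 6.4]
gripper_width: 0.202
gripper_force: 30.0
```

```bash
python3 st.py
```

```text
t 14.4 tcp [0.5219 0.3468 0.2221] board-home [-3.23 37.68] F board [-4.43 -0.73] 6.38 M [-0.225  1.547  0.018] yaw -86.06 -86.06 w 17.5
```

Call:
jog_arm([
  [0,0,-0.03,0],
  [0.08,0,0,0],
  [0,0,0,0],
  [0,0,0,0],
])

```text
time_s: 14.8
tcp_pos: [0.524, 0.3469, 0.2221]
ee_rot: [[0.998, 0.069, -0.0], [0.069, -0.998, -0.0], [-0.0, 0.0, -1.0]]
wrist_force: [-4.0, -0.1, 4.2]
gripper_width: 0.204
gripper_force: 30.0
```

```bash
python3 st.py
```

```text
t 14.8 tcp [0.524  0.3469 0.2221] board-home [-1.15 37.67] F board [-3.99  0.17] 4.21 M [-0.118  1.295 -0.005] yaw -86.07 -86.07 w 17.7
```

Call:
jog_arm([
  [0.08,0,0,0],
  [0,0,0,0],
  [0,0,0,0],
])

```text
time_s: 15.1
tcp_pos: [0.5248, 0.347, 0.2221]
ee_rot: [[0.998, 0.069, -0.002], [0.069, -0.998, -0.001], [-0.002, 0.001, -1.0]]
wrist_force: [-8.6, -0.3, 7.1]
gripper_width: 0.204
gripper_force: 30.0
```

```bash
python3 st.py
```

```text
t 15.1 tcp [0.5248 0.347  0.2221] board-home [-0.33 37.67] F board [-8.6   0.27] 7.12 M [-0.016  2.256  0.074] yaw -86.06 -86.06 w 17.7
```

Call:
jog_arm([
  [-0.02,0,-0.03,0],
  [0,0.1,0,0],
  [0,0.2,0,0],
  [0,0.2,0,0],
  [0,0.2,0,0],
  [0,0.2,0,0],
  [0,0.2,0,0],
  [0,0.2,0,0],
  [0,0.1,0,0],
  [0,0,0,0],
])

```text
time_s: 16.1
tcp_pos: [0.5262, 0.3214, 0.2225]
ee_rot: [[0.998, 0.069, 0.001], [0.069, -0.998, 0.005], [0.001, -0.005, -1.0]]
wrist_force: [-10.1, 8.8, 3.4]
gripper_width: 0.199
gripper_force: 30.0
```

```bash
python3 st.py
```

```text
t 16.1 tcp [0.5262 0.3214 0.2225] board-home [-0.67 12.04] F board [-9.5   9.44] 3.38 M [2.51  2.786 0.069] yaw -86.04 -86.04 w 17.3
```

Call:
jog_arm([
  [0,0.1,0,0],
  [0,0.08,0,0],
  [0,0,0,0],
  [0,0,0,0],
])

```text
time_s: 16.5
tcp_pos: [0.5265, 0.3179, 0.2225]
ee_rot: [[0.998, 0.069, 0.001], [0.069, -0.998, 0.005], [0.001, -0.005, -1.0]]
wrist_force: [-9.2, 9.2, 2.6]
gripper_width: 0.206
gripper_force: 30.0
```

```bash
python3 st.py
```

```text
t 16.5 tcp [0.5265 0.3179 0.2225] board-home [-0.64  8.59] F board [-8.52  9.84] 2.56 M [2.589 2.888 0.136] yaw -86.03 -86.03 w 17.9
```

Call:
jog_arm([
  [-0.02,0.08,-0.01,0],
  [0,0.08,0,0],
  [0,0,0,0],
  [0,0,0,0],
])

```text
time_s: 16.9
tcp_pos: [0.5267, 0.3139, 0.2224]
ee_rot: [[0.998, 0.069, 0.001], [0.069, -0.998, 0.003], [0.001, -0.003, -1.0]]
wrist_force: [-7.1, 6.8, 1.5]
gripper_width: 0.2
gripper_force: 30.0
```

```bash
python3 st.py
```

```text
t 16.9 tcp [0.5267 0.3139 0.2224] board-home [-0.68  4.58] F board [-6.6   7.29] 1.52 M [1.82  2.033 0.035] yaw -86.04 -86.04 w 17.4
```

Call:
jog_arm([
  [0,0.08,0,0],
  [0,0,0,0],
  [0,0,0,0],
])

```text
time_s: 17.2
tcp_pos: [0.5268, 0.3124, 0.2225]
ee_rot: [[0.998, 0.069, 0.001], [0.069, -0.998, 0.004], [0.001, -0.004, -1.0]]
wrist_force: [-7.3, 6.7, 1.0]
gripper_width: 0.203
gripper_force: 30.0
```

```bash
python3 st.py; python3 - <<'E'
from h import *
im=eyes.capture("top"); im2=eyes.capture("scene")
cv2.imwrite("pics/c.png",np.hstack([cv2.resize(im[160:270,190:310],(400,367),interpolation=2),cv2.resize(im2[170:260,340:450],(390,319),interpolation=2)[:,:].__class__(0) if 0 else cv2.resize(im2[170:260,340:450],(390,367),interpolation=2)]))
E
```

```text
t 17.2 tcp [0.5268 0.3124 0.2225] board-home [-0.69  3.08] F board [-6.84  7.23] 1.01 M [1.95  2.138 0.07 ] yaw -86.04 -86.04 w 17.6
```

View pics/c.png

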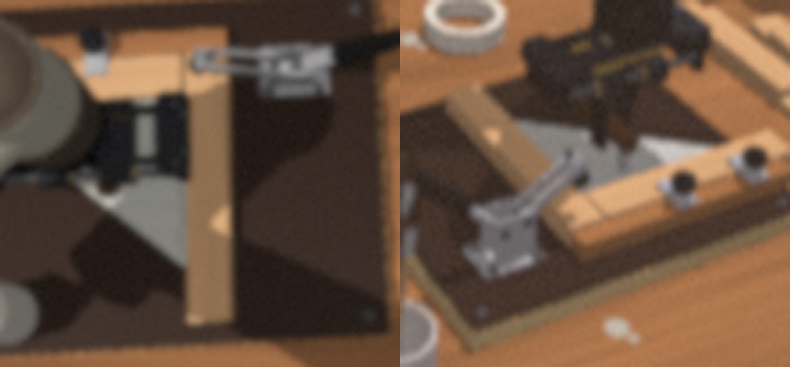

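The bar at (210,200) in the left crop is almost parallel to the short edge, so only a few millimetres are left. I'll go on in small steps.

Call:
jog_arm([
  [0,0.05,0,0],
  [0,0,0,0],
  [0,0,0,0],
])

```text
time_s: 17.6
tcp_pos: [0.5269, 0.3115, 0.2224]
ee_rot: [[0.998, 0.069, 0.001], [0.069, -0.998, 0.004], [0.001, -0.004, -1.0]]
wrist_force: [-7.0, 7.1, 1.3]
gripper_width: 0.203
gripper_force: 30.0
```

```bash
python3 st.py
```

```text
t 17.6 tcp [0.5269 0.3115 0.2224] board-home [-0.69  2.15] F board [-6.47  7.55] 1.26 M [1.979 2.158 0.097] yaw -86.04 -86.04 w 17.7
```

Call:
jog_arm([
  [0,0.03,0,0],
  [0,0,0,0],
  [0,0,0,0],
])

```text
time_s: 17.9
tcp_pos: [0.5269, 0.3109, 0.2224]
ee_rot: [[0.998, 0.069, 0.001], [0.069, -0.998, 0.004], [0.001, -0.004, -1.0]]
wrist_force: [-7.5, 6.7, 0.5]
gripper_width: 0.207
gripper_force: 30.0
```

```bash
python3 st.py
```

```text
t 17.9 tcp [0.5269 0.3109 0.2224] board-home [-0.7  1.6] F board [-7.05  7.26] 0.52 M [2.008 2.113 0.072] yaw -86.04 -86.04 w 18.0
```

Call:
jog_arm([
  [0,0.03,0,0],
  [0,0,0,0],
  [0,0,0,0],
])

```text
time_s: 18.2
tcp_pos: [0.527, 0.3103, 0.2225]
ee_rot: [[0.998, 0.069, 0.001], [0.069, -0.998, 0.004], [0.001, -0.004, -1.0]]
wrist_force: [-7.1, 7.3, 0.8]
gripper_width: 0.201
gripper_force: 30.0
```

```bash
python3 st.py
```

```text
t 18.2 tcp [0.527  0.3103 0.2225] board-home [-0.69  0.99] F board [-6.6   7.76] 0.84 M [2.046 2.115 0.096] yaw -86.04 -86.04 w 17.5
```

Call:
jog_arm([
  [0,0.03,0,0],
  [0,0,0,0],
  [0,0,0,0],
])

```text
time_s: 18.5
tcp_pos: [0.527, 0.3098, 0.2224]
ee_rot: [[0.998, 0.069, 0.001], [0.069, -0.998, 0.004], [0.001, -0.004, -1.0]]
wrist_force: [-6.7, 7.9, 1.0]
gripper_width: 0.201
gripper_force: 30.0
```

```bash
python3 st.py
```

```text
t 18.5 tcp [0.527  0.3098 0.2224] board-home [-0.7   0.43] F board [-6.14  8.37] 1.05 M [2.134 2.153 0.085] yaw -86.04 -86.04 w 17.5
```

```bash
cat > bar.py <<'E'
from h import *
def ang(c="top"):
    im=eyes.capture(c).astype(float); g=cv2.cvtColor(im.astype(np.uint8),6).astype(float)
    g=im[:,:,2]
    j=np.array([.5196,.2537,np.radians(4.0)]); k=K[c]; Ki=np.linalg.inv(k["camera_matrix"]); R=np.array(k["R"]); C=-R.T@k["t"]
    for name,y0,z in (("outer",-55,38),("inner",-15,38)):
        pts=[]
        for u in np.arange(20,205,5):
            L=np.array([[70-u,y0+o,z] for o in np.arange(-14,30,.5)]); q=proj(c,pose(j,L)).astype(np.float32)
            v=cv2.remap(g,q[:,:1],q[:,1:],1).ravel() if 0 else cv2.remap(g.astype(np.float32),q[:,0].reshape(1,-1),q[:,1].reshape(1,-1),cv2.INTER_LINEAR).ravel()
            d=cv2.GaussianBlur(np.gradient(v).reshape(1,-1),(0,0),3).ravel()
            if name=="inner": d=-d
            i=int(d.argmax())
            if d[i]>0.6 and 0<i<len(d)-1: pts.append((u,y0+np.arange(-14,30,.5)[i]+.25*(d[i-1]-d[i+1])/(d[i-1]-2*d[i]+d[i+1])))
        P=np.array(pts)
        if len(P)<6: print(name,"few");continue
        w=np.ones(len(P),bool)
        for _ in range(4):
            f=np.polyfit(P[w,0],P[w,1],1); e=P[:,1]-np.polyval(f,P[:,0]); w=np.abs(e)<max(1.0,2*np.median(np.abs(e)))
        print(name,"deg rel 4.0-board",np.degrees(np.arctan(f[0])).round(2),"off at 0",f[1].round(2),w.sum(),len(P),"rms",e[w].std().round(2))
if __name__=="__main__": ang()
E
python3 bar.py
```

```text
outer deg rel 4.0-board -0.08 off at 0 -55.36 37 37 rms 0.32
inner deg rel 4.0-board 3.1 off at 0 -20.67 29 35 rms 1.18
```

Call:
jog_arm([
  [0,0.015,0,0],
  [0,0,0,0],
  [0,0,0,0],
])

```text
time_s: 18.85
tcp_pos: [0.527, 0.3097, 0.2225]
ee_rot: [[0.998, 0.069, 0.001], [0.069, -0.998, 0.004], [0.001, -0.004, -1.0]]
wrist_force: [-8.0, 8.3, 1.2]
gripper_width: 0.206
gripper_force: 30.0
```

```bash
python3 st.py;python3 bar.py; python3 st.py
```

```text
t 18.85 tcp [0.527  0.3097 0.2225] board-home [-0.71  0.33] F board [-7.36  8.8 ] 1.19 M [2.242 2.256 0.037] yaw -86.04 -86.04 w 17.9
outer deg rel 4.0-board -0.12 off at 0 -55.36 37 37 rms 0.32
inner deg rel 4.0-board 2.66 off at 0 -20.14 29 35 rms 1.05
t 18.9 tcp [0.527  0.3097 0.2225] board-home [-0.72  0.34] F board [-7.52  8.6 ] 0.5 M [2.306 2.194 0.061] yaw -86.03 -86.03 w 17.4
```

Call:
jog_arm([
  [0,0.02,0,0],
  [0,0,0,0],
  [0,0,0,0],
])

```text
time_s: 19.2
tcp_pos: [0.527, 0.3095, 0.2225]
ee_rot: [[0.998, 0.069, 0.001], [0.069, -0.998, 0.005], [0.002, -0.005, -1.0]]
wrist_force: [-8.2, 8.9, 0.5]
gripper_width: 0.206
gripper_force: 30.0
```

```bash
python3 st.py;python3 bar.py; python3 st.py
```

```text
t 19.2 tcp [0.527  0.3095 0.2225] board-home [-0.75  0.18] F board [-7.53  9.48] 0.53 M [2.556 2.36  0.08 ] yaw -86.03 -86.03 w 17.9
outer deg rel 4.0-board -0.03 off at 0 -55.58 37 37 rms 0.32
inner deg rel 4.0-board 2.79 off at 0 -20.78 28 35 rms 0.96
t 19.25 tcp [0.527  0.3096 0.2225] board-home [-0.75  0.21] F board [-7.37  8.3 ] 1.19 M [2.5   2.361 0.079] yaw -86.03 -86.03 w 17.8
```

Call:
jog_arm([
  [0,0.02,0,0],
  [0,0,0,0],
  [0,0,0,0],
])

```text
time_s: 19.55
tcp_pos: [0.527, 0.3094, 0.2225]
ee_rot: [[0.998, 0.069, 0.001], [0.069, -0.998, 0.005], [0.002, -0.005, -1.0]]
wrist_force: [-8.3, 9.1, 0.7]
gripper_width: 0.203
gripper_force: 30.0
```

```bash
python3 st.py;python3 bar.py; python3 st.py
```

```text
t 19.55 tcp [0.527  0.3094 0.2225] board-home [-0.77  0.05] F board [-7.61  9.69] 0.72 M [2.728 2.511 0.071] yaw -86.03 -86.03 w 17.7
outer deg rel 4.0-board -0.1 off at 0 -55.56 37 37 rms 0.31
inner deg rel 4.0-board 3.02 off at 0 -20.97 28 35 rms 0.99
t 19.6 tcp [0.527  0.3094 0.2225] board-home [-0.77  0.02] F board [-7.4  10.52] 1.89 M [2.784 2.52  0.069] yaw -86.03 -86.03 w 17.5
```

Call:
jog_arm([
  [0,0,0,0],
  [0,0,0,0],
  [0,0,0,0],
  [0,0,0,0],
], grip=44)

```text
time_s: 20.0
tcp_pos: [0.5281, 0.3064, 0.2226]
ee_rot: [[0.998, 0.068, 0.001], [0.068, -0.998, -0.0], [0.001, 0.0, -1.0]]
wrist_force: [-0.4, 0.6, 0.4]
gripper_width: 0.463
gripper_force: 0.0
```

```bash
python3 st.py;python3 bar.py
```

```text
t 20.0 tcp [0.5281 0.3064 0.2226] board-home [ 0.12 -3.01] F board [-0.32  0.61] 0.37 M [-0.014 -0.036 -0.032] yaw -86.1 -86.1 w 40.3
outer deg rel 4.0-board -0.15 off at 0 -55.47 37 37 rms 0.3
inner deg rel 4.0-board 4.36 off at 0 -25.16 29 36 rms 1.71
```

Call:
jog_arm([
  [0,0,-0.4,0],
  [0,0,-1,0],
  [0,0,-1,0],
  [0,0,-1,0],
  [0,0,-1,0],
  [0,0,-1,0],
  [0,0,-1,0],
  [0,0,-1,0],
  [0.3,1,-0.5,0],
  [0.3,1,0,0],
])

```text
time_s: 21.05
tcp_pos: [0.5426, 0.2675, 0.3838]
ee_rot: [[0.998, 0.07, 0.005], [0.07, -0.998, 0.003], [0.005, -0.003, -1.0]]
wrist_force: [0.2, -1.3, 0.4]
gripper_width: 0.505
gripper_force: 0.0
```

Call:
jog_arm([
  [0.33,1,0,0],
  [0.33,1,0,0],
  [0.33,1,0,0],
  [0.33,1,0,0],
  [0.33,1,0,0],
  [0.33,1,0,0],
  [0.33,1,0,0],
  [0.33,1,0,0],
  [0.33,1,0,0],
  [0.33,1,0,0],
], grip=0)

```text
time_s: 22.05
tcp_pos: [0.622, 0.0715, 0.3815]
ee_rot: [[0.998, 0.068, 0.001], [0.068, -0.998, 0.0], [0.001, -0.0, -1.0]]
wrist_force: [0.3, 0.0, -1.0]
gripper_width: 0.003
gripper_force: 0.0
```

```bash
python3 - <<'E'
from h import *
s=sense(); j=np.array([.5196,.2537,np.radians(4.0)]); d=s["tcp_pos"][:2]-j[:2]; c,q=np.cos(j[2]),np.sin(j[2])
print(s["time_s"],"board mm",1000*np.array([c*d[0]+q*d[1],-q*d[0]+c*d[1]]),s["tcp_pos"],s["gripper_width"])
ims={c:eyes.capture(c) for c in K}
M={c:mask(c,"square") for c in K}
for cs in (["scene"],["top"]):
    if M[cs[0]] is not None: 
        p,e=fit(SQ,{c:M[c] for c in cs},np.array([.5906,.2437,np.radians(94)]),.018);print(cs,p[:2],np.degrees(p[2]),e)
for c in K:
    for n in ("clamp_grip",):
        print(c,[(d["centre"],d["conf"]) for d in eyes.spot_in(c,n)[:2]])
cv2.imwrite("pics/d.png",np.hstack([cv2.resize(ims["top"][140:280,160:330],(440,362),interpolation=2),cv2.resize(ims["scene"][130:260,310:450],(350,362),interpolation=2)]))
E
python3 bar.py
```

```text
22.05 board mm [  89.48000622 -188.89221803] [0.62203849 0.07150972 0.3815456 ] 0.0027161861773798805
['scene'] [0.57439982 0.25273187] 97.29432355919606 0.586505420531486
['top'] [0.5879692  0.25200031] 91.91733292283142 15.573669467787115
scene [([0.6321, 0.0704, 0.1055], 0.59), ([0.5373, 0.3089, 0.026], 0.54)]
top [([0.6188, 0.084, 0.1], 0.48)]
outer deg rel 4.0-board -0.6 off at 0 -54.43 31 36 rms 0.44
inner deg rel 4.0-board 4.07 off at 0 -19.16 14 14 rms 7.42
```

View pics/d.png

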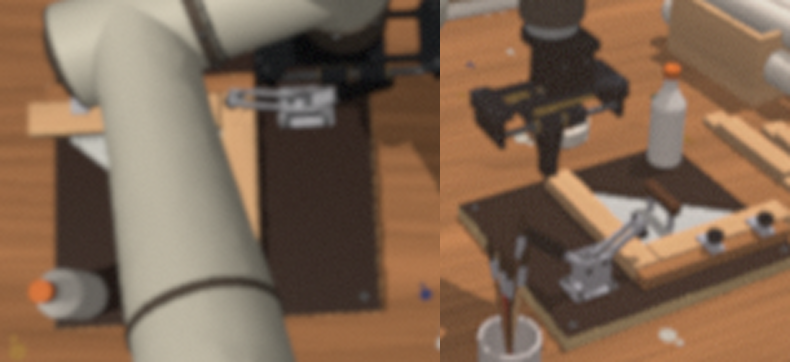

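In the scene crop the square's short edge lies against the loose bar, near (600,215), and its long edge against the fixed bar, near (680,235). The clamp arm is still up. The closed fingers are above the handle, so I'll push it down along its arc.

Call:
jog_arm([
  [0,0,0.6,0],
  [0,0,0.8,0],
  [0,0,0.8,0],
  [0,0,0.5,0],
  [0,0,0,0],
])

```text
time_s: 22.9
tcp_pos: [0.6213, 0.0729, 0.3244]
ee_rot: [[0.998, 0.069, -0.004], [0.069, -0.998, -0.001], [-0.004, 0.001, -1.0]]
wrist_force: [0.5, 1.0, 1.3]
gripper_width: 0.005
gripper_force: 0.0
```

Call:
jog_arm([
  [0,0.3,0.4,0],
  [0,0.3,0.4,0],
  [0,0.25,0.4,0],
  [0,0.2,0.4,0],
  [0,0,0,0],
])

```text
time_s: 23.4
tcp_pos: [0.6238, 0.0505, 0.2954]
ee_rot: [[0.998, 0.068, 0.002], [0.068, -0.998, -0.001], [0.002, 0.001, -1.0]]
wrist_force: [-0.1, -0.5, 2.9]
gripper_width: 0.006
gripper_force: 0.7
```

```bash
python3 st.py
```

```text
t 23.4 tcp [0.6238 0.0505 0.2954] board-home [  77.79 -264.96] F board [-0.09 -0.47] 2.91 M [-0.209 -0.088 -0.03 ] yaw -86.11 -86.11 w 0.5
```

Call:
jog_arm([
  [0,0.15,0.4,0],
  [0,0.1,0.4,0],
  [0,0.05,0.4,0],
  [0,0,0.4,0],
  [0,0,0.4,0],
  [0,0,0,0],
])

```text
time_s: 24.0
tcp_pos: [0.6243, 0.0448, 0.2553]
ee_rot: [[0.998, 0.068, 0.002], [0.068, -0.998, -0.001], [0.002, 0.001, -1.0]]
wrist_force: [0.8, -1.3, 3.3]
gripper_width: 0.005
gripper_force: 1.0
```

```bash
python3 st.py
```

```text
t 24.0 tcp [0.6243 0.0448 0.2553] board-home [  77.91 -270.68] F board [ 0.73 -1.38] 3.33 M [-0.441 -0.335 -0.039] yaw -86.08 -86.08 w 0.5
```

Call:
jog_arm([
  [0,0,0.3,0],
  [0,0,0.2,0],
  [0,0,0,0],
  [0,0,0,0],
])

```text
time_s: 24.4
tcp_pos: [0.6243, 0.0447, 0.2462]
ee_rot: [[0.998, 0.069, 0.002], [0.069, -0.998, -0.001], [0.002, 0.001, -1.0]]
wrist_force: [1.1, -4.9, 5.8]
gripper_width: 0.004
gripper_force: 3.0
```

```bash
python3 st.py
```

```text
t 24.4 tcp [0.6243 0.0447 0.2462] board-home [  77.9  -270.76] F board [ 0.75 -5.01] 5.85 M [-1.59  -0.329 -0.03 ] yaw -86.06 -86.06 w 0.4
```

Call:
jog_arm([
  [0,0,0.12,0],
  [0,0,0.05,0],
  [0,0,0,0],
  [0,0,0,0],
])

```text
time_s: 24.8
tcp_pos: [0.6243, 0.0446, 0.2441]
ee_rot: [[0.998, 0.069, 0.003], [0.069, -0.998, -0.002], [0.003, 0.002, -1.0]]
wrist_force: [-1.2, -6.0, 11.7]
gripper_width: 0.008
gripper_force: 5.7
```

Call:
jog_arm([
  [0,0,0.1,0],
  [0,0,0.05,0],
  [0,0,0,0],
  [0,0,0,0],
])

```text
time_s: 25.2
tcp_pos: [0.6244, 0.0445, 0.2423]
ee_rot: [[0.998, 0.07, 0.003], [0.07, -0.998, -0.002], [0.003, 0.002, -1.0]]
wrist_force: [-3.1, -5.6, 16.3]
gripper_width: 0.01
gripper_force: 8.5
```

```bash
python3 st.py
```

```text
t 25.2 tcp [0.6244 0.0445 0.2423] board-home [  77.91 -270.98] F board [-3.48 -5.4 ] 16.27 M [-1.848  0.905 -0.016] yaw -86.01 -86.01 w 0.9
```

Call:
jog_arm([
  [0,0,0.1,0],
  [0,0,0.1,0],
  [0,0,0,0],
  [0,0,0,0],
])

```text
time_s: 25.6
tcp_pos: [0.6243, 0.0446, 0.2419]
ee_rot: [[0.997, 0.071, 0.004], [0.071, -0.997, -0.003], [0.004, 0.003, -1.0]]
wrist_force: [-9.1, -4.6, 33.2]
gripper_width: 0.002
gripper_force: 16.2
```

```bash
python3 st.py
```

```text
t 25.6 tcp [0.6243 0.0446 0.2419] board-home [  77.88 -270.87] F board [-9.37 -3.92] 33.19 M [-1.63   2.875  0.02 ] yaw -85.93 -85.93 w 0.1
```

Call:
jog_arm([
  [0,0,-0.4,0],
  [0,0,-1,0],
  [0,0,-1,0],
  [0,0,-1,0],
  [0,0,-1,0],
  [0,0,-1,0],
  [0,0,-1,0],
  [-0.3,-1,0,0],
  [-0.3,-1,0,0],
  [-0.3,-1,0,0],
])

```text
time_s: 26.6
tcp_pos: [0.601, 0.1049, 0.3616]
ee_rot: [[0.998, 0.068, -0.002], [0.068, -0.998, 0.001], [-0.001, -0.001, -1.0]]
wrist_force: [1.0, -0.3, 0.3]
gripper_width: 0.003
gripper_force: 0.0
```

Call:
jog_arm([
  [-0.3,-1,0,0],
  [-0.3,-1,0,0],
  [-0.3,-1,0,0],
  [-0.3,-1,0,0],
  [-0.3,-1,0,0],
  [-0.3,-1,0,0],
  [-0.3,-1,0,0],
  [-0.3,-1,0,0],
  [-0.3,-1,0,0],
  [-0.3,-1,0,0],
], grip=46)

```text
time_s: 27.6
tcp_pos: [0.5273, 0.3006, 0.3614]
ee_rot: [[0.998, 0.068, -0.002], [0.068, -0.998, -0.0], [-0.002, -0.0, -1.0]]
wrist_force: [0.4, -0.2, 0.2]
gripper_width: 0.526
gripper_force: 0.0
```

```bash
python3 bar.py; python3 - <<'E'
from h import *
s=sense(); print(s["time_s"],s["tcp_pos"],"d",s["ee_rot"][:2,:2].T@(np.array([.527,.3094])-s["tcp_pos"][:2]),s["gripper_width"])
ims={c:eyes.capture(c) for c in K}
cv2.imwrite("pics/e.png",np.hstack([cv2.resize(ims["top"][140:280,160:330],(440,362),interpolation=2),cv2.resize(ims["scene"][130:260,310:450],(350,362),interpolation=2)]))
E
```

```text
outer deg rel 4.0-board 0.02 off at 0 -55.65 37 37 rms 0.36
inner deg rel 4.0-board -4.97 off at 0 1.14 26 32 rms 3.54
27.65 [0.52666275 0.30285185 0.36142847] d [ 0.00079937 -0.00650792] 0.5252772804795505
```

View pics/e.png

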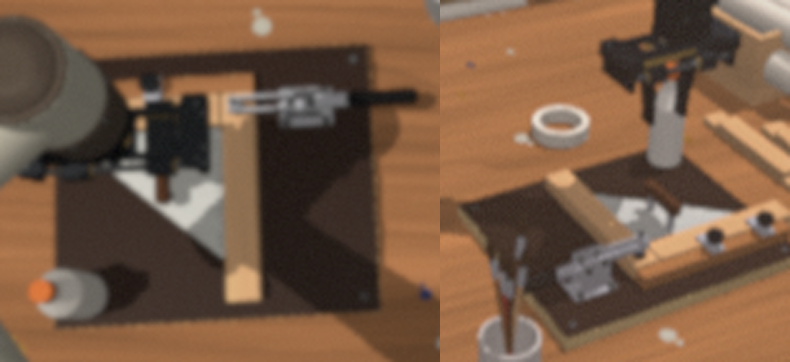

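Both views show the clamp locked: the handle is level at (380,97) in the left crop, and the foot is on the joint at (640,243) in the right crop. The bar is square and the square is still home. Next I'll pick the square up again.

Call:
jog_arm([
  [0,-0.25,0.6,0],
  [0,0,1,0],
  [0,0,1,0],
  [0,0,1,0],
  [0,0,1,0],
  [0,0,1,0],
  [0,0,0.8,0],
  [0,0,0.4,0],
  [0,0,0,0],
  [0,0,0,0],
])

```text
time_s: 28.75
tcp_pos: [0.5281, 0.3046, 0.2266]
ee_rot: [[0.998, 0.068, 0.0], [0.068, -0.998, 0.0], [0.001, -0.0, -1.0]]
wrist_force: [0.9, 0.3, -0.1]
gripper_width: 0.526
gripper_force: 0.0
```

```bash
python3 st.py
```

```text
t 28.75 tcp [0.5281 0.3046 0.2266] board-home [ 0.01 -4.81] F board [0.96 0.25] -0.14 M [-0.025 -0.021 -0.015] yaw -86.09 -86.09 w 45.8
```

Call:
jog_arm([
  [-0.03,-0.24,0.18,0],
  [0,0,0,0],
  [0,0,0,0],
])

```text
time_s: 29.05
tcp_pos: [0.5268, 0.3098, 0.2232]
ee_rot: [[0.998, 0.069, 0.001], [0.069, -0.998, 0.001], [0.001, -0.001, -1.0]]
wrist_force: [0.4, 0.7, 0.2]
gripper_width: 0.527
gripper_force: 0.0
```

```bash
python3 st.py
```

```text
t 29.05 tcp [0.5268 0.3098 0.2232] board-home [-0.92  0.44] F board [0.48 0.7 ] 0.18 M [-0.107 -0.025  0.041] yaw -86.05 -86.05 w 45.9
```

Call:
jog_arm([
  [0,0,0,0],
  [0,0,0,0],
  [0,0,0,0],
  [0,0,0,0],
  [0,0,0,0],
  [0,0,0,0],
], grip=0)

```text
time_s: 29.65
tcp_pos: [0.5267, 0.3102, 0.2228]
ee_rot: [[0.998, 0.069, 0.001], [0.069, -0.998, 0.001], [0.001, -0.001, -1.0]]
wrist_force: [-0.4, 3.9, -0.3]
gripper_width: 0.205
gripper_force: 30.0
```

```bash
python3 st.py; python3 bar.py
```

```text
t 29.65 tcp [0.5267 0.3102 0.2228] board-home [-0.95  0.89] F board [-0.16  3.89] -0.27 M [1.032 0.479 0.061] yaw -86.04 -86.04 w 17.9
outer deg rel 4.0-board -0.15 off at 0 -55.51 37 37 rms 0.24
inner deg rel 4.0-board 2.25 off at 0 -19.27 31 35 rms 1.06
```

Call:
jog_arm([
  [-0.1,-0.15,-0.02,0],
  [-0.2,-0.3,-0.03,0],
  [-0.2,-0.3,-0.1,0],
  [-0.1,-0.2,-0.4,0],
  [0,0,-0.8,0],
  [0,0,-1,0],
  [0,0,-1,0],
  [0,0,-1,0],
  [0,0,-1,0],
  [0,0,-1,0],
])

```text
time_s: 30.7
tcp_pos: [0.5131, 0.3276, 0.351]
ee_rot: [[0.998, 0.069, -0.0], [0.069, -0.998, -0.0], [-0.0, 0.0, -1.0]]
wrist_force: [1.5, 0.6, -3.0]
gripper_width: 0.201
gripper_force: 30.0
```

```bash
python3 st.py; python3 bar.py; python3 - <<'E'
from h import *
s=sense(); print("d",s["ee_rot"][:2,:2].T@(np.array([.5626,-.2797])-s["tcp_pos"][:2]))
E
```

```text
t 30.7 tcp [0.5131 0.3276 0.351 ] board-home [-13.33  19.21] F board [1.5  0.53] -2.96 M [-0.036 -0.028  0.018] yaw -86.06 -86.06 w 17.5
outer deg rel 4.0-board -0.13 off at 0 -55.65 37 37 rms 0.3
inner deg rel 4.0-board -0.15 off at 0 -11.7 37 37 rms 0.34
d [0.00618616 0.6097737 ]
```

Call:
jog_arm([
  [0,0.5,-0.8,0],
  [0,1,-0.8,0],
  [0,1,-0.2,0],
  [0,1,0,0],
  [0,1,0,0],
  [0,1,0,0],
  [0,1,0,0],
  [0,1,0,0],
  [0,1,0,0],
  [0,1,0,0],
])

```text
time_s: 31.75
tcp_pos: [0.5264, 0.136, 0.3851]
ee_rot: [[0.998, 0.068, -0.001], [0.068, -0.998, -0.001], [-0.001, 0.001, -1.0]]
wrist_force: [-0.0, -0.0, -2.3]
gripper_width: 0.204
gripper_force: 30.0
```

Call:
jog_arm([
  [0,1,0,0],
  [0,1,0,0],
  [0,1,0,0],
  [0,1,0,0],
  [0,1,0,0],
  [0,1,0,0],
  [0,1,0,0],
  [0,1,0,0],
  [0,1,0,0],
  [0,1,0,0],
])

```text
time_s: 32.75
tcp_pos: [0.5397, -0.0634, 0.385]
ee_rot: [[0.998, 0.068, -0.001], [0.068, -0.998, -0.0], [-0.001, 0.0, -1.0]]
wrist_force: [0.5, -0.4, -2.7]
gripper_width: 0.203
gripper_force: 30.0
```

Call:
jog_arm([
  [0,1,0,0],
  [0,1,0,0],
  [0,1,0,0],
  [0,1,0,0],
  [0,1,0,0],
  [0,1,0,0],
  [0.1,1,0,0],
  [0.1,1,0,0],
  [0.1,1,0,0],
  [0,0.5,0,0],
])

```text
time_s: 33.75
tcp_pos: [0.5587, -0.2528, 0.3848]
ee_rot: [[0.998, 0.066, -0.001], [0.066, -0.998, 0.0], [-0.001, -0.0, -1.0]]
wrist_force: [-0.3, -0.0, -4.0]
gripper_width: 0.205
gripper_force: 30.0
```

Call:
jog_arm([
  [0,0.2,0.5,0.5],
  [0,0.2,1,0.5],
  [0,0,1,0.5],
  [0,0,1,0.5],
  [0,0,1,0.5],
  [0,0,1,0.5],
  [0,0,0.8,0.53],
  [0,0,0,0],
  [0,0,0,0],
])

```text
time_s: 34.65
tcp_pos: [0.5596, -0.2589, 0.2598]
ee_rot: [[0.977, -0.211, -0.001], [-0.211, -0.977, -0.0], [-0.001, 0.0, -1.0]]
wrist_force: [0.1, -1.2, -2.6]
gripper_width: 0.202
gripper_force: 30.0
```

```bash
python3 st.py;  python3 - <<'E'
from h import *
s=sense(); print("d",s["ee_rot"][:2,:2].T@(np.array([.5626,-.2797])-s["tcp_pos"][:2]))
E
```

```text
t 34.65 tcp [ 0.5596 -0.2589  0.2598] board-home [  -7.9 -569.1] F board [-0.03 -1.19] -2.58 M [ 0.026 -0.107  0.035] yaw -102.19 -102.19 w 17.5
d [0.00737932 0.01972129]
```

Call:
jog_arm([
  [0.2,0.5,0.4,0],
  [0.17,0.5,0.5,0],
  [0,0,0.5,0],
  [0,0,0.5,0],
  [0,0,0.4,0],
  [0,0,0.15,0],
  [0,0,0,0],
  [0,0,0,0],
])

```text
time_s: 35.45
tcp_pos: [0.5629, -0.2796, 0.211]
ee_rot: [[0.977, -0.212, 0.001], [-0.212, -0.977, -0.0], [0.001, 0.0, -1.0]]
wrist_force: [0.8, 0.6, -2.8]
gripper_width: 0.204
gripper_force: 30.0
```

```bash
python3 st.py
```

```text
t 35.45 tcp [ 0.5629 -0.2796  0.211 ] board-home [  -5.98 -589.99] F board [0.89 0.56] -2.79 M [-0.044 -0.006  0.012] yaw -102.22 -102.22 w 17.8
```

Call:
jog_arm([
  [0,0,0.1,0],
  [0,0,0.05,0],
  [0,0,0.03,0],
  [0,0,0,0],
  [0,0,0,0],
])

```text
time_s: 35.95
tcp_pos: [0.5627, -0.2796, 0.2078]
ee_rot: [[0.977, -0.212, 0.0], [-0.212, -0.977, -0.0], [0.001, 0.0, -1.0]]
wrist_force: [-0.3, 1.3, 2.6]
gripper_width: 0.201
gripper_force: 30.0
```

```bash
python3 st.py
```

```text
t 35.95 tcp [ 0.5627 -0.2796  0.2078] board-home [  -6.17 -590.01] F board [-0.23  1.33] 2.58 M [ 0.44   0.388 -0.024] yaw -102.24 -102.24 w 17.5
```

Contact with the mat. I'll release and rise.

Call:
jog_arm([
  [0,0,0,0],
  [0,0,0,0],
  [0,0,0,0],
  [0,0,0,0],
  [0,0,0,0],
], grip=46)

```text
time_s: 36.45
tcp_pos: [0.5627, -0.2798, 0.2071]
ee_rot: [[0.977, -0.212, 0.0], [-0.212, -0.977, -0.0], [0.0, 0.0, -1.0]]
wrist_force: [-0.0, 0.4, -0.8]
gripper_width: 0.508
gripper_force: 0.0
```

Call:
jog_arm([
  [0,0,-0.4,0],
  [0,0,-0.8,0],
  [0,0,-1,0],
  [0,0,-1,0],
  [0,0,-1,0],
  [0,0,-1,0],
  [-0.5,0,-1,0],
  [-1,0,-1,0],
  [-1,0,-1,0],
  [-1,0,-0.5,0],
])

```text
time_s: 37.45
tcp_pos: [0.4937, -0.2648, 0.3838]
ee_rot: [[0.977, -0.212, 0.004], [-0.212, -0.977, -0.001], [0.004, 0.001, -1.0]]
wrist_force: [-0.6, -0.2, 0.3]
gripper_width: 0.531
gripper_force: 0.0
```

Call:
jog_arm([
  [-1,0,0,0],
  [-1,0,0,0],
  [-1,0,0,0],
  [0,0,0,0],
  [0,0,0,0],
])

```text
time_s: 37.95
tcp_pos: [0.4356, -0.2522, 0.3821]
ee_rot: [[0.977, -0.212, 0.002], [-0.212, -0.977, -0.001], [0.002, 0.0, -1.0]]
wrist_force: [0.5, 0.2, -0.7]
gripper_width: 0.53
gripper_force: 0.0
```

```bash
python3 st.py; python3 bar.py; python3 - <<'E'
from h import *
ims={c:eyes.capture(c) for c in K}
for n in ("glue","tube_a","jar","tin"): print(n,[(d["centre"],round(d["conf"],2)) for d in eyes.spot_in("scene",n)[:2]])
cv2.imwrite("pics/f.png",np.vstack([cv2.resize(ims["top"][120:290,150:500],(600,291)),cv2.resize(ims["scene"][140:310,170:520],(600,291))]))
E
```

```text
t 37.95 tcp [ 0.4356 -0.2522  0.3821] board-home [-131.05 -553.79] F board [0.5  0.13] -0.73 M [-0.029 -0.047 -0.029] yaw -102.24 -102.24 w 46.1
outer deg rel 4.0-board -0.19 off at 0 -54.93 37 37 rms 0.22
inner deg rel 4.0-board -0.16 off at 0 -11.7 37 37 rms 0.34
glue [([0.3969, 0.3887, 0.0848], 0.57)]
tube_a [([0.4004, -0.0579, 0.0165], 0.64), ([0.2867, -0.3908, 0.0171], 0.53)]
jar [([0.7799, -0.0489, 0.0835], 0.57)]
tin [([0.7711, -0.3769, 0.0867], 0.86), ([0.4013, -0.0588, 0.0146], 0.66)]
```

View pics/f.png

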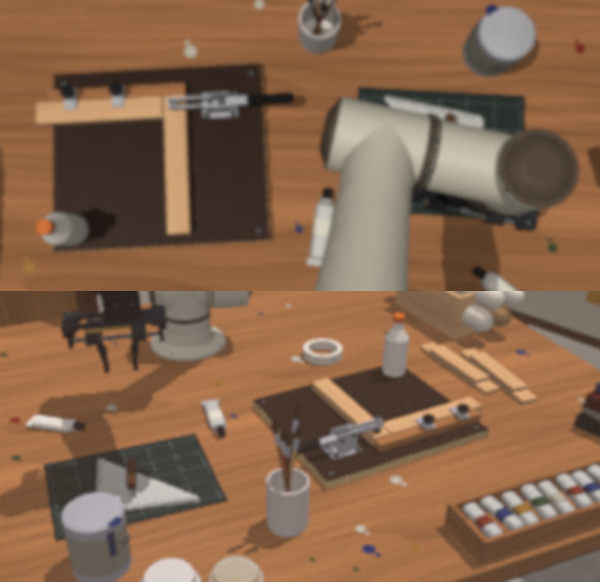

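The final view shows the clamp handle level at (270,98), the loose bar at (177,165) perpendicular to the fixed bar, the square flat on the mat at (140,480), and the other things where they were.

```bash
python3 -c "
from station import r
print(r.finish_job())"
```

```text
the job is handed in; nothing more can be done
None
```

The job is handed in: the loose bar measured within about 0.2° of square with the clamp locked, the set square lies flat on the mat, and the glue, tubes, jar and tin look undisturbed (robot time about 38 s).

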